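# Clamp the handpiece in the bench clamp

### The arm

A 6-joint arm with a two-finger parallel gripper is mounted at the origin on a cart in front of the work surface, level with it; the furniture and walls round the work are solid. World frame = base frame: x ahead of the robot, y to its left, z up, the work surface at z = 0. Lengths are in m, angles in rad, forces in N, time in s.
With the tool pointing down it reaches from about 0.375 to 0.975 m from the base axis. Payload 3.8 kg.
Tool frame: the origin (TCP) lies at the very end of the fingers, on their centre line; the grasp point (between the pads) lies 19 mm behind it (robot.hold_point_z is the distance from the TCP to the grasp point, in m); z points along the fingers, x is the direction in which the jaws open and shut, and the axes are right-handed (so a half turn about z gives the same grasp; the last joint's range is limited). The gripper opens to 88 mm and grips with 3 to 60 N. Pads are 18 mm wide; open, the fingers measure 123 mm over their backs; the gripper's body (75 mm by 187 mm) begins 45 mm behind the grasp point.
Start: joints at [1.064, 0.264, 1.604, -0, 1.274, -0.037], TCP at [0.306, 0.602, 0.239] pointing down, gripper open.
Joint ranges: [-2.63, 2.63], [-0.94, 2.18], [0.31, 2.57], [-1.31, 4.45], [0, 2.66], [-2.55, 2.55]. Speed limits (rad/s): [2.57, 2.57, 3.14, 3.14, 3.14, 3.14].

### API

Orientations are given as a unit quaternion [w, x, y, z].
In Python, from bench import robot gives the robot as it stands.
- The arm moves only by the shell command python3 -m handwheel 'ROWS' [FORCE]. ROWS is a JSON object of lists of equal length, an entry for each row: "travel": the shift along the tool's x, y, z in cm, a list of three; "rot": the turn, a rotation vector about the tool's x, y, z in degrees, a list of three; "grip": the closure, from 0 (fully open) to 1 (shut). In form: {"travel": [[dx, dy, dz], ...], "rot": [[ax, ay, az], ...], "grip": [grip, ...]}. A call has 1 to 10 rows; each row is the pose to reach, as a shift and turn from the pose commanded when the call began, along the tool's axes at that moment; what a row does not reach only later rows make up. A row lasts 1/8 s, in which the tool goes at most 62.5 mm and 10.7 degrees, less where a joint would pass 70% of its speed; a pose out of reach is approached as far as the arm can. A call with a gripper value outside its range is refused whole. The fingers move at their own pace and stop on an object; FORCE is the grip in N (left out, the last holds). Time passes only in rows, so rows that repeat a pose let the fingers close. It gives the time, the measured TCP pose, the force and the opening at its end, in the units of the state.
- robot.sense(): the state, without advancing time (a new reading comes with each control period).
- robot.snapshot(name): name is "side" or "top" or "wrist"; returns a dict with "frame" (384x512x3 uint8, red, green, blue), "fx", "fy", "cx", "cy" (pixels), "extrinsics" (4x4, takes a point from camera to world coordinates). Camera axes: x right, y down, z forward; pixel columns grow to the right and rows downward; lengths in m; the calibration is good to about 2 mm. The wrist camera is an equidistant fisheye: a pixel r from the principal point sees the ray r / f radians off the axis. A picture is of the moment at which its call begins. There is no depth.
- robot.job_done(): hands the job in, once; it reports no verdict.
The state is a dict: "time_s": time; "joint_positions": joint angles; "joint_vel": joint speeds; "joint_torque": joint torques, N m; "position": TCP position; "orientation": TCP orientation; "contact_force": force on the tool from outside, world axes, zero at the start; "ft_torque": the same for the moment, N m; "width": finger opening in m.
Only numpy, scipy, OpenCV 4.12 (cv2) and the standard library are available. Lean on these libraries where they do the work, as an engineer would, in place of code of your own. Each camera call takes 0.05 s, during which the arm holds its last target.

### The job

Fasten the handpiece that lies in the bench clamp: swing the clamp's hinged half over it and press it down firmly on its rubber stud, so that its pad bears on the handpiece (which must never be squeezed with more than 18 N). Then draw the swing bolt's sprung knob out by its black cross grip, swing the bolt upright into the slot of the ear and let its collar drop behind the ear's lip, so that the clamp stays shut; do not shift the handpiece or disturb the bottle, pot and plaster model near by.

Things in the scene. Friction and masses are not known exactly. Their poses are not given: they have to be found in the camera images.
- clamp: Bench clamp, fixed: grey base plate 160 x 90 x 10 mm (x, y, z), aluminium pedestal 52 x 56 mm with a channel along y, in which the handpiece lies, its underside 65 mm over the bench. Origin: centre of the base's underside, z up. Cap hinge on the +x side, swing bolt on the -x side: its pin, parallel to y, is at x = -42, z = 42 mm.
- hinge_pin (a point): Centre of the cap's hinge pin (parallel to the clamp's y), in the clamp's frame at x = +32, y = 0, z = 88 mm. The hinge is stiff (0.15 N m of friction) and the cap stays where it is left. Of a press on the stud, 4 to 8 N are lost in the hinge and in drag, and the rest bears on the handpiece: 14 N on the stud is a good press, 18 N the most it should get. Pressing farther out has more leverage.
- cap: Clamp's hinged aluminium half, 40 mm wide. Origin on the hinge pin; axes parallel to the clamp's when level, which is shut to within 0.12 rad. It opens about +y, its outer end rising and swinging back to +x; starts 1.1 to 1.5 rad open. Own frame, mm: flat roof x -58 to -6, z +4 to +13; ear in front x -92 to -56, z -12 to -4, with a slot 12 wide open to -x and a lip 3 high along its outer edge.
- press_stud (a point): Top of the domed rubber stud (20 mm across, 6 mm high) on the cap's roof: the place to press; in the cap's frame at x = -40, z = +19 mm. Below it, under the roof at x = -32, a rubber pad on a set screw meets the handpiece; the screw's depth differs by up to 6 mm from clamp to clamp, so the meeting must be felt: this point is then 101 to 112 mm over the bench. The pad gives 1 mm per 25 N.
- ear_slot (a point): The bolt's place in the slot, on the upper face of the ear (axes as the cap's); in the cap's frame at x = -74, z = -4 mm, where the collar's underside rests in the end. With the cap shut it is 32 to 50 mm above the bolt's pin.
- swing_bolt: Swing bolt, a steel shank 8 mm thick. Origin on its pin; z runs along the bolt away from the pin, y as the clamp's. Upright is its end stop; it starts leaning 1.0 to 1.3 rad outward, to the clamp's -x side, and stays where it is left.
- collar (a point): Centre of the underside of the steel collar (22 mm across, 5 mm thick) of the knob sliding on the bolt; 30 mm from the bolt's pin at rest. The knob can be drawn outward along the bolt by 30 mm against a spring (3.5 N at rest, 6.5 N at the end) and draws back when let go; drawn out by 26 to 29 mm the collar passes over the lip.
- grip (a point): Centre of the cross grip at the knob's outer end: two black round buttons 22 mm across on a pin along y, 26 mm wide over both, 34 mm beyond the collar's underside, so 64 mm from the bolt's pin at rest. Pinch it along the clamp's y, across its two round faces: it swivels freely on its pin as the bolt swings.
- handpiece: Handpiece (black grip, orange band), 144 x 24 x 18 mm, lying loose in the channel along the clamp's y, flat side down. Origin: centre of its underside; x along it, to the thin end. It stays where it lies.
- dropper_bottle: White dropper bottle with blue tip, 36 x 36 x 100 mm, standing near by (origin under its centre); leave alone.
- polish_paste: Round orange pot with black lid, 49 x 49 x 52 mm, standing near by (origin under its centre); leave alone.
- model_lower: White plaster jaw model, 67 x 66 x 28 mm, near by (origin under its centre); leave alone.
Not all that is in view belongs to the job. There is more than one size of the clamp; the job needs the larger.

How it is judged:
On the way, in this order (a step that is already met when the one before it is completed fails the run):
1. the cap is pressed down so that its pad bears on the handpiece with more than 6 N (contact force between cap and handpiece above 6 N), for 0.2 s.
2. the bolt stands in the slot, its collar down on the ear behind the lip (x of collar in the frame of ear_slot between -0.004 and 0.004 m and z of collar in the frame of ear_slot between -0.0025 and 0.0025 m), for 0.2 s.
At the end, for the whole second after the job is handed in: The bolt is upright in the slot with its collar resting on the ear behind the lip (within 4 mm along the slot and 2.5 mm in height of its place), the cap's pad bears on the handpiece with more than 2.5 N, and the handpiece lies within 10 mm of where it lay (all of step 2 and contact force between cap and handpiece above 2.5 N and distance of handpiece from where it was at the start of the episode below 0.01 m); the robot touches nothing.
It fails at once if the handpiece is squeezed by the cap with more than 18 N (contact force between cap and handpiece above 18 N).
It fails at once if the handpiece is shifted by more than 15 mm (distance of handpiece from where it was at the start of the episode above 0.015 m).
It fails at once if a thing near by is shifted by more than 20 mm (distance of any of dropper_bottle, polish_paste, model_lower from where it was at the start of the episode above 0.02 m).
It also fails if it takes over 69 s, if anything falls off the work surface, if the arm or the gripper's body presses on something with over 40 N, if the wrist force passes 120 N, or if a joint passes its speed limit or range.

## Working session

There is one attempt and no reset: what is moved stays moved. The work goes in short steps, Python scripts to look and compute and a shell command to move; the robot and the scene stay as the last step left them, time stands still between calls to the robot, and variables do not carry over. Pictures are saved under pics/ and viewed, and the job is handed in when it is done.

```bash
ls; mkdir -p pics; python3 - <<'E'
from bench import robot
import cv2
s=robot.sense()
print(s)
for n in ["side","top","wrist"]:
    d=robot.snapshot(n)
    cv2.imwrite(f"pics/{n}0.png",cv2.cvtColor(d["frame"],cv2.COLOR_RGB2BGR))
    print(n,d["fx"],d["fy"],d["cx"],d["cy"],d["extrinsics"])
E
```

```text
pics
{'time_s': 0.0, 'joint_positions': array([ 1.06410161e+00,  2.64727994e-01,  1.60534454e+00, -6.09911753e-06,
        1.27368846e+00, -3.69031956e-02]), 'joint_vel': array([ 2.26802892e-05,  2.35626497e-04,  2.95183183e-04,  8.63366718e-04,
       -1.79690349e-03,  2.69623811e-03]), 'joint_torque': array([ 1.08133154e-03, -5.02094007e+01, -3.56887329e+01,  7.30008585e-02,
        2.90820416e-02, -1.69987698e-04]), 'position': array([0.30524054, 0.60126139, 0.23742086]), 'orientation': array([ 5.35206581e-04,  8.52260846e-01,  5.23115929e-01, -9.42857365e-04]), 'contact_force': array([ 0.47073672, -0.37143258, -0.13961105]), 'ft_torque': array([-0.00473256, -0.00715846, -0.00596796]), 'width': 0.08785519645528589}
side 451.4580041416264 451.4580041416264 252.72068729136743 182.4343027068226 [[ 0.93880393 -0.15341806  0.30839923  0.08590169]
 [-0.34441176 -0.43177863  0.83363527 -1.15825622]
 [ 0.00526549 -0.88883638 -0.45819445  0.73867819]
 [ 0.          0.          0.          1.        ]]
top 388.18459089058854 388.18459089058854 250.66671951789965 195.81595281757237 [[-0.02923033 -0.99547794  0.09038397  0.45220766]
 [-0.99931078  0.02703309 -0.02543978  0.03592327]
 [ 0.02288138 -0.09106528 -0.99558202  1.20199619]
 [ 0.          0.          0.          1.        ]]
wrist 297.3186396354542 297.3186396354542 251.20161724782182 190.54122343516613 [[ 0.45253474  0.85650045  0.24823234  0.24118665]
 [ 0.89174209 -0.43374363 -0.12908335  0.63436888]
 [-0.00289075  0.27977392 -0.96006156  0.38392208]
 [ 0.          0.          0.          1.        ]]
```

View pics/side0.png

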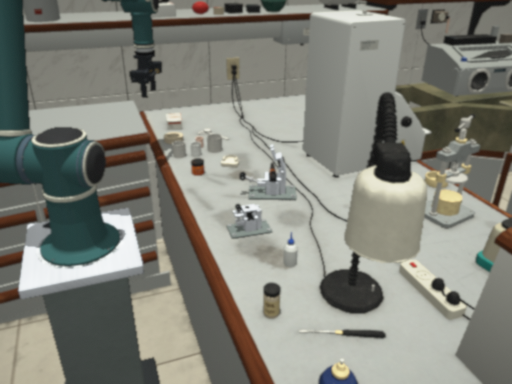

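View pics/top0.png

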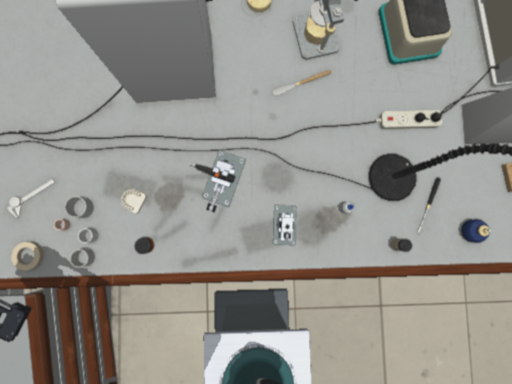

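View pics/wrist0.png

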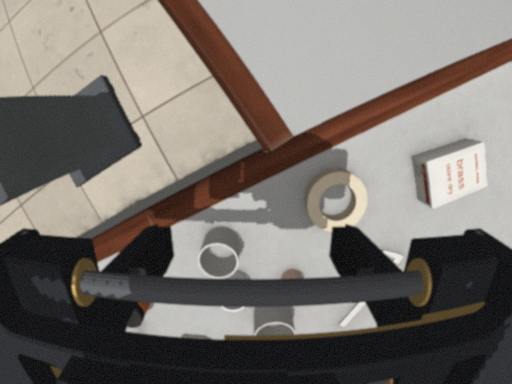

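The side view has the larger clamp near (270,180) with the handpiece. The top view has it near (223,178), with the pot at (144,244), the model at (133,200) and the bottle at (347,207). I'll zoom in.

```bash
python3 - <<'E'
import cv2
a=cv2.imread("pics/top0.png")[135:225,170:270]
cv2.imwrite("pics/topz.png",cv2.resize(a,None,fx=6,fy=6,interpolation=cv2.INTER_CUBIC))
a=cv2.imread("pics/side0.png")[135:210,225:310]
cv2.imwrite("pics/sidez.png",cv2.resize(a,None,fx=8,fy=8,interpolation=cv2.INTER_CUBIC)[:600])
E
```

```text
(no output)
```

View pics/topz.png

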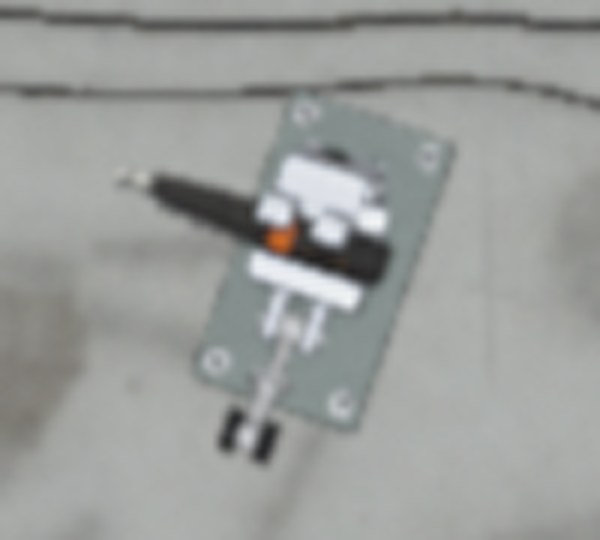

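View pics/sidez.png

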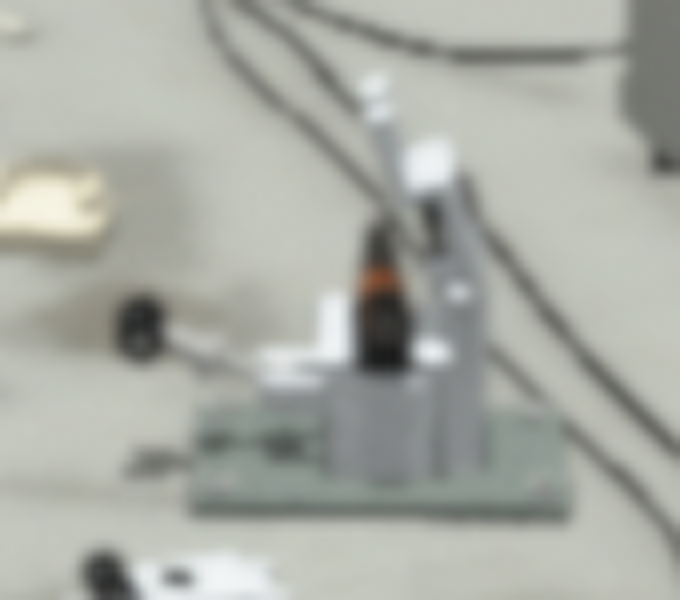

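```bash
cat > h.py <<'E'
import numpy as np, cv2
from bench import robot
from scipy.spatial.transform import Rotation as R
def snap(n,f):
    d=robot.snapshot(n); cv2.imwrite(f"pics/{f}.png",cv2.cvtColor(d["frame"],cv2.COLOR_RGB2BGR)); np.savez(f"pics/{f}.npz",**{k:d[k] for k in d if k!="frame"}); d["n"]=n; return d
def ray(d,u,v,n):
    x=(u-d["cx"])/d["fx"]; y=(v-d["cy"])/d["fy"]
    if n=="wrist":
        r=np.hypot(x,y); s=np.sin(r)/max(r,1e-9); c=np.array([x*s,y*s,np.cos(r)])
    else: c=np.array([x,y,1.])
    E=d["extrinsics"]; g=E[:3,:3]@c; return E[:3,3],g/np.linalg.norm(g)
def onplane(d,u,v,n,z):
    o,g=ray(d,u,v,n); return o+g*(z-o[2])/g[2]
def tri(*rs):
    A=sum(np.eye(3)-np.outer(g,g) for o,g in rs); b=sum((np.eye(3)-np.outer(g,g))@o for o,g in rs)
    p=np.linalg.solve(A,b); return p,[np.linalg.norm((np.eye(3)-np.outer(g,g))@(p-o)) for o,g in rs]
def proj(d,p,n):
    E=d["extrinsics"]; c=E[:3,:3].T@(np.asarray(p)-E[:3,3])
    if n=="wrist":
        r=np.hypot(c[0],c[1]); t=np.arctan2(r,c[2]); return d["cx"]+d["fx"]*t*c[0]/r, d["cy"]+d["fy"]*t*c[1]/r
    return d["cx"]+d["fx"]*c[0]/c[2], d["cy"]+d["fy"]*c[1]/c[2]
E
python3 - <<'E'
from h import *
d=snap("top","top1"); s=snap("side","side1")
im=d["frame"]; hsv=cv2.cvtColor(im,cv2.COLOR_RGB2HSV)
# plate corners
C=[]
for u,v in [(300,95),(455,150),(355,435),(195,375)]:
    p=onplane(d,(u+.5)/6-.5+170,(v+.5)/6-.5+135,"top",0.010); C.append(p[:2]); 
C=np.array(C); print(C, C.mean(0), np.linalg.norm(np.diff(np.vstack([C,C[:1]]),axis=0),axis=1))
ax=(C[0]+C[1]-C[2]-C[3]); print(np.degrees(np.arctan2(ax[1],ax[0])))
ay=(C[0]-C[1]+C[3]-C[2]); print(np.degrees(np.arctan2(ay[1],ay[0]))-90)
# grip: top & side
g=tri(ray(d,(248.5)/6+170-.4,(436)/6+135-.4,"top"),ray(s,(141)/8+225-.4,(328)/8+135-.4,"side")); print("grip",g)
E
```

```text
[[0.70485597 0.09803444]
 [0.67396847 0.01848175]
 [0.52750633 0.07380591]
 [0.56056779 0.15493585]] [0.61672464 0.08631449] [0.08533855 0.15656283 0.0876078  0.15510271]
-21.105892149987653
-21.701718043794102
grip (array([0.52384496, 0.12416158, 0.06593012]), [np.float64(0.001082126529739852), np.float64(0.0010821265297398157)])
```

The clamp is at about (0.617, 0.086) with yaw about -21.3°. Its hinge is on the far side and the bolt is on the robot's side. I'm moving in for a wrist view.

```bash
python3 -m handwheel '{"travel":[[-6,11,0],[-12,22,0],[-18,33,0],[-24,45,0],[-31,58,0.5],[-31,58,1],[-31,58,1],[-31,58,1],[-31,58,1],[-31,58,1]],"rot":[[0,0,-2],[0,0,-4],[0,0,-5.7],[0,0,-5.7],[0,0,-5.7],[0,0,-5.7],[0,0,-5.7],[0,0,-5.7],[0,0,-5.7],[0,0,-5.7]],"grip":[1,1,1,1,1,1,1,1,1,1]}'
```

```text
time_s: 1.5
position: [0.6645, 0.0879, 0.2296]
orientation: [-0.0, 0.825, 0.565, 0.0]
contact_force: [-0.3, 1.1, -0.4]
width: 0.0005
```

```bash
python3 - <<'E'
from h import *
d=snap("wrist","w1")
s=robot.sense(); print(s["position"],s["orientation"],s["time_s"])
s=snap("side","s2");t=snap("top","t2")
im=cv2.imread("pics/w1.png"); cv2.imwrite("pics/w1z.png",cv2.resize(im[0:230,100:400],None,fx=2.6,fy=2.6,interpolation=cv2.INTER_CUBIC))
E
```

```text
[0.66828704 0.08084073 0.22903845] [3.08031348e-03 8.26254493e-01 5.63288580e-01 2.78164752e-06] 1.55
```

View pics/w1z.png

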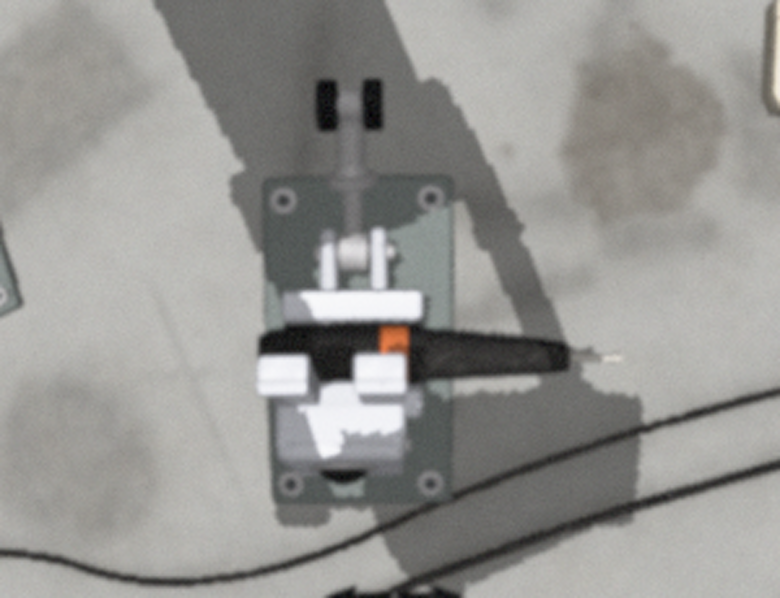

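View pics/s2.png

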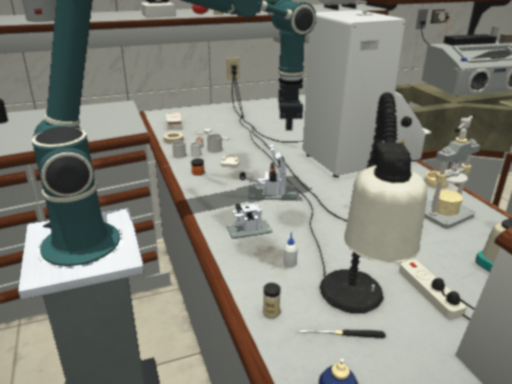

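The wrist view shows, in zoomed pixels, the base corners at (264,178), (454,178), (452,501) and (275,505), the grip at (350,104) and the cap's ear tips at (284,375) and (381,375).

```bash
cat >> h.py <<'E'
E
python3 - <<'E'
from h import *
d=dict(np.load("pics/w1.npz")); s=dict(np.load("pics/s2.npz")); t=dict(np.load("pics/t2.npz"))
w=lambda u,v:((u+.5)/2.6-.5+100,(v+.5)/2.6-.5)
C=np.array([onplane(d,*w(u,v),"wrist",0.010)[:2] for u,v in [(264,178),(454,178),(453,501),(273,505)]])
H=np.array([onplane(d,*w(u,v),"wrist",0.010)[:2] for u,v in [(284,200),(431,198),(431,484),(291,484)]])
for Q in (C,H):
    ax=(Q[2]+Q[3]-Q[0]-Q[1]); ay=Q[1]+Q[2]-Q[0]-Q[3]
    print(Q.mean(0),np.linalg.norm(ax)/2,np.linalg.norm(ay)/2,np.degrees(np.arctan2(ax[1],ax[0])),np.degrees(np.arctan2(ay[1],ay[0]))-90)
c=(C.mean(0)+H.mean(0))/2; 
yaw=np.radians(-21.3)
Rz=np.array([[np.cos(yaw),-np.sin(yaw)],[np.sin(yaw),np.cos(yaw)]])
def cf(p): return np.r_[Rz.T@(p[:2]-c),p[2]]*1000
# rays intersect clamp planes y=const: express grip & ear in clamp plane y=0
def onY(d,px,n,y=0):
    o,g=ray(d,*px,n); o2=np.r_[Rz.T@(o[:2]-c),o[2]]; g2=np.r_[Rz.T@g[:2],g[2]]
    return o2,g2
o,g=onY(d,w(350,104),"wrist")
for r in np.linspace(.25,.45,401):
    p=o+g*r; rr=np.hypot(p[0]+.042,p[2]-.042)
    if abs(rr-.064)<.0004: print("grip",p*1000,"lean",np.arctan2(-p[0]-.042,p[2]-.042))
for u in (332,352,381-0): print(w(u,375))
for nm,(u,v) in dict(ear=(332,376),eartipfar=(332,357),eartipnear=(332,393),pin=(352,253),stud_back=(345,478)).items():
    o,g=onY(d,w(u,v),"wrist"); print(nm,[np.round((o+g*((z-o[2])/g[2]))*1000,1) for z in (.042,.1,.15,.165,.18)])
E
```

```text
[0.62045769 0.08773163] 0.15815617716778194 0.08916675216481523 -20.88511512940157 -20.89444641336776
[0.6204994  0.08697665] 0.13796532767892447 0.06881385565466393 -20.89759805940014 -21.171565433030437
grip [-102.33309452   -1.17570729   64.43473171] lean 1.2147920417413764
grip [-102.44404908   -1.20337296   63.94798363] lean 1.22248817327546
grip [-102.55500363   -1.23103863   63.46123555] lean 1.2301991203820901
grip [-102.66595818   -1.2587043    62.97448746] lean 1.2379240063738544
grip [-102.77691274   -1.28636998   62.48773938] lean 1.2456619447381794
grip [-102.88786729   -1.31403565   62.00099129] lean 1.2534120397134618
grip [-102.99882184   -1.34170132   61.51424321] lean 1.2611733868813015
grip [-103.10977639   -1.369367     61.02749512] lean 1.2689450737739372
grip [-103.22073095   -1.39703267   60.54074704] lean 1.2767261804958978
grip [-103.3316855    -1.42469834   60.05399895] lean 1.284515780358857
grip [-103.44264005   -1.45236402   59.56725087] lean 1.2923129405286327
grip [-103.55359461   -1.48002969   59.08050279] lean 1.3001167226832226
grip [-103.66454916   
[... 1859 characters left out ...]
 ]), array([ -4.2,  -0.6, 165. ]), array([ -6.1,   0.6, 180. ])]
eartipfar [array([  3.3, -10.4,  42. ]), array([ -2.7,  -5.8, 100. ]), array([ -7.9,  -1.7, 150. ]), array([ -9.4,  -0.5, 165. ]), array([-11. ,   0.7, 180. ])]
eartipnear [array([ 19.2, -10.6,  42. ]), array([ 10.4,  -5.9, 100. ]), array([  2.8,  -1.9, 150. ]), array([  0.6,  -0.6, 165. ]), array([ -1.7,   0.6, 180. ])]
pin [array([-41.7,  -1.5,  42. ]), array([-39.9,   1.6, 100. ]), array([-38.4,   4.3, 150. ]), array([-37.9,   5.1, 165. ]), array([-37.4,   5.9, 180. ])]
stud_back [array([57.6, -5.4, 42. ]), array([ 42.1,  -1.6, 100. ]), array([ 28.8,   1.7, 150. ]), array([ 24.8,   2.6, 165. ]), array([ 20.8,   3.6, 180. ])]
```

```bash
cat >> h.py <<'E'
c0=np.array([0.6203,0.0870]); yaw=np.radians(-21.0)
Rz=np.array([[np.cos(yaw),-np.sin(yaw)],[np.sin(yaw),np.cos(yaw)]])
def cl(p): return np.round(np.r_[Rz.T@(np.asarray(p)[:2]-c0),p[2]]*1000,1)
def st():
    s=robot.sense(); q=s["orientation"]; Rm=R.from_quat([q[1],q[2],q[3],q[0]]).as_matrix()
    f=s["contact_force"]; print("t",round(s["time_s"],2),"clamp mm",cl(s["position"]),"toolx yaw",np.round(np.degrees(np.arctan2(Rm[1,0],Rm[0,0])),2),"z",np.round(Rm[:,2],3),"F cl",np.round(np.r_[Rz.T@f[:2],f[2]],2),"w",round(s["width"],4))
E
python3 -m handwheel '{"travel":[[0,0,0],[0,0,0]],"rot":[[0,0,0],[0,0,0]],"grip":[1,1]}'; python3 -c "
from h import *
st()"
```

```text
time_s: 1.9
position: [0.6628, 0.0912, 0.2297]
orientation: [-0.0, 0.825, 0.566, -0.0]
contact_force: [0.4, 0.4, -0.1]
width: 0.0002
t 1.9 clamp mm [ 38.2  19.1 229.7] toolx yaw 68.89 z [-0.  0. -1.] F cl [ 0.24  0.47 -0.08] w 0.0002
```

```bash
python3 -m handwheel '{"travel":[[-1.9,0.7,3],[-1.9,0.7,6.4],[-1.9,0.7,6.4],[-1.9,0.7,6.4],[-1.9,0.7,6.4]],"rot":[[0,0,0],[0,0,0],[0,0,0],[0,0,0],[0,0,0]],"grip":[1,1,1,1,1]}'; python3 -c "
from h import *
st()
snap('wrist','w2');snap('side','s3')
im=cv2.imread('pics/s3.png'); cv2.imwrite('pics/s3z.png',cv2.resize(im[90:220,200:340],None,fx=5,fy=5)[:600])"
```

```text
time_s: 2.52
position: [0.6644, 0.0702, 0.1679]
orientation: [0.001, 0.825, 0.565, 0.002]
contact_force: [0.4, 0.9, -0.3]
width: 0.0004
t 2.52 clamp mm [4.720e+01 1.000e-01 1.679e+02] toolx yaw 68.83 z [ 0.004  0.    -1.   ] F cl [ 0.01  0.96 -0.26] w 0.0004
```

View pics/s3z.png

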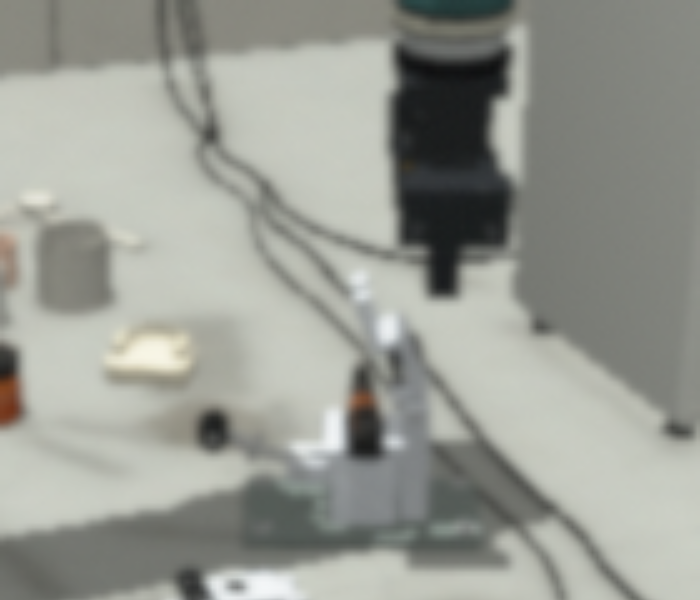

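View pics/w2.png

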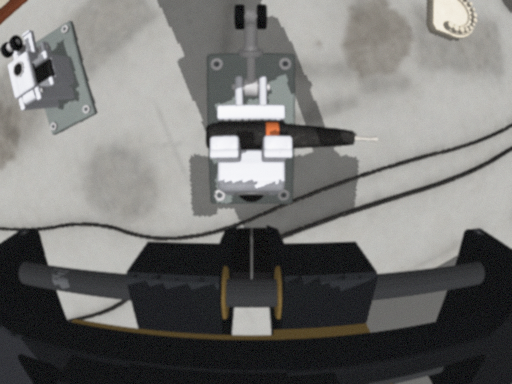

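```bash
python3 -m handwheel '{"travel":[[0,-1.5,0.1],[0,-3,0.2],[0,-3.6,0.3],[0,-4.3,0.6],[0,-5.1,1.1],[0,-5.1,1.1]],"rot":[[0,0,0],[0,0,0],[0,0,0],[0,0,0],[0,0,0],[0,0,0]],"grip":[1,1,1,1,1,1]}'; python3 -c "
from h import *
st()
snap('wrist','w3');snap('side','s4')
im=cv2.imread('pics/s4.png'); cv2.imwrite('pics/s4z.png',cv2.resize(im[90:220,200:340],None,fx=5,fy=5)[:600])"
```

```text
time_s: 3.38
position: [0.6146, 0.0882, 0.1539]
orientation: [-0.001, 0.825, 0.565, -0.001]
contact_force: [0.9, 0.2, -0.5]
width: 0.0004
t 3.38 clamp mm [ -5.7  -0.9 153.9] toolx yaw 68.79 z [-0.002  0.    -1.   ] F cl [ 0.79  0.55 -0.5 ] w 0.0004
```

View pics/s4z.png

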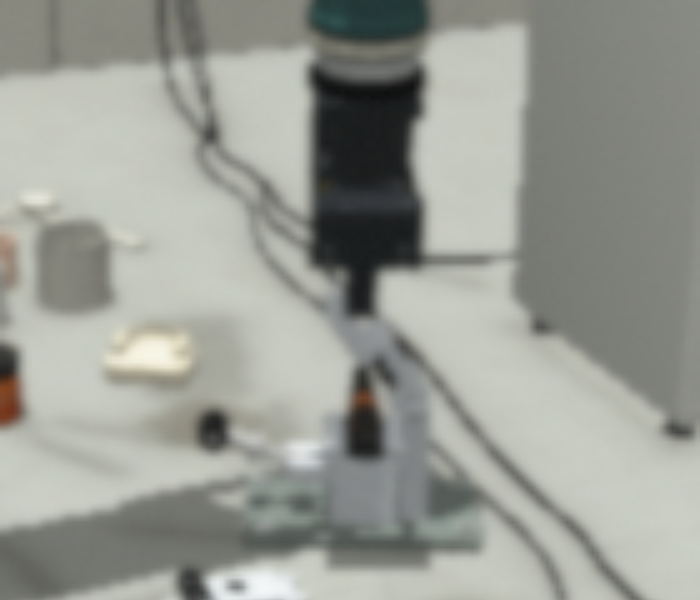

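The cap moves as planned. I'll follow the arc down to about 0.3 rad.

```bash
python3 -m handwheel '{"travel":[[0,-0.65,0.5],[0,-1.23,1.08],[0,-1.75,1.7],[0,-2.23,2.4],[0,-2.6,3.1],[0,-2.93,3.9],[0,-3.1,4.3],[0,-3.1,4.3]],"rot":[[0,0,0],[0,0,0],[0,0,0],[0,0,0],[0,0,0],[0,0,0],[0,0,0],[0,0,0]],"grip":[1,1,1,1,1,1,1,1]}'; python3 -c "
from h import *
st()
snap('wrist','w4');snap('side','s5')
im=cv2.imread('pics/s5.png'); cv2.imwrite('pics/s5z.png',cv2.resize(im[90:220,200:340],None,fx=5,fy=5)[:600])"
```

```text
time_s: 4.47
position: [0.5862, 0.0991, 0.1109]
orientation: [-0.0, 0.825, 0.565, -0.001]
contact_force: [0.9, 0.6, 0.3]
width: 0.0007
t 4.47 clamp mm [-36.2  -1.  110.9] toolx yaw 68.79 z [-0.001 -0.    -1.   ] F cl [0.64 0.91 0.33] w 0.0007
```

View pics/s5z.png

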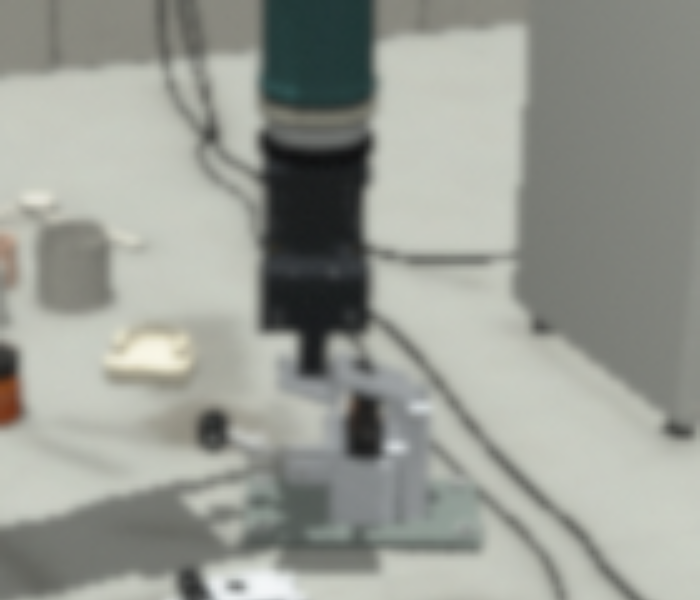

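View pics/w4.png

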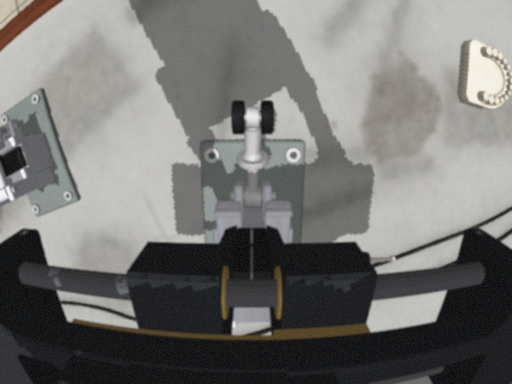

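```bash
python3 -m handwheel '{"travel":[[0,0,-2],[0,0,-2.7],[0,1.5,-2.7],[0,2.9,-2.7],[0,2.9,-2],[0,2.9,-1.6],[0,2.9,-1.6],[0,2.9,-1.6]],"rot":[[0,0,0],[0,0,0],[0,0,0],[0,0,0],[0,0,0],[0,0,0],[0,0,0],[0,0,0]],"grip":[1,1,1,1,1,1,1,1]}'; python3 -c "
from h import *
st()
snap('side','s6')
im=cv2.imread('pics/s6.png'); cv2.imwrite('pics/s6z.png',cv2.resize(im[90:220,200:340],None,fx=5,fy=5)[:600])"
```

```text
time_s: 5.58
position: [0.6134, 0.0888, 0.1273]
orientation: [-0.0, 0.825, 0.565, -0.0]
contact_force: [0.4, -0.3, 0.7]
width: 0.0005
t 5.58 clamp mm [ -7.1  -0.8 127.3] toolx yaw 68.8 z [-0.001 -0.    -1.   ] F cl [ 0.52 -0.11  0.68] w 0.0005
```

View pics/s6z.png

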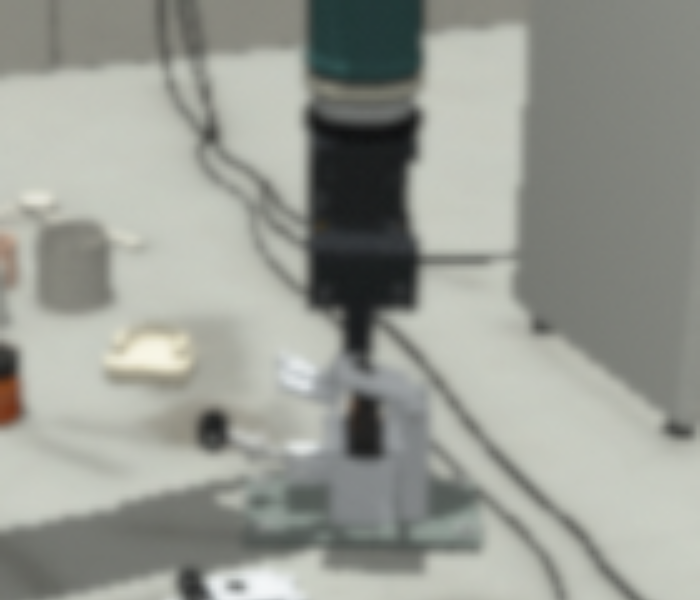

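```bash
python3 -m handwheel '{"travel":[[0,0,0.4],[0,0,0.8],[0,0,1.2],[0,0,1.4],[0,0,1.4]],"rot":[[0,0,0],[0,0,0],[0,0,0],[0,0,0],[0,0,0]],"grip":[1,1,1,1,1]}'; python3 -c "
from h import *
st()"
```

```text
time_s: 6.25
position: [0.6135, 0.0888, 0.1136]
orientation: [-0.0, 0.825, 0.565, -0.0]
contact_force: [-1.7, 1.2, 2.7]
width: 0.0002
t 6.25 clamp mm [ -7.   -0.7 113.6] toolx yaw 68.79 z [-0.  0. -1.] F cl [-2.03  0.49  2.7 ] w 0.0002
```

In contact, with only the hinge friction showing so far. I'll go on in small steps.

```bash
S='import h;h.st()'; python3 -m handwheel '{"travel":[[0,0,0.1],[0,0,0.2],[0,0,0.2]],"rot":[[0,0,0],[0,0,0],[0,0,0]],"grip":[1,1,1]}' >/dev/null; python3 -c "$S"; python3 -m handwheel '{"travel":[[0,0,0.1],[0,0,0.1]],"rot":[[0,0,0],[0,0,0]],"grip":[1,1]}'>/dev/null; python3 -c "$S"; python3 -m handwheel '{"travel":[[0,0,0.05],[0,0,0.05]],"rot":[[0,0,0],[0,0,0]],"grip":[1,1]}'>/dev/null; python3 -c "$S"
```

```text
t 6.62 clamp mm [ -6.7  -0.8 111.5] toolx yaw 68.78 z [ 0.  0. -1.] F cl [-2.04  0.42  4.13] w 0.0005
t 6.88 clamp mm [ -6.6  -0.8 110.4] toolx yaw 68.78 z [ 0. -0. -1.] F cl [-1.4   0.45  3.44] w 0.0006
t 7.12 clamp mm [ -6.7  -0.8 110. ] toolx yaw 68.79 z [-0. -0. -1.] F cl [-1.94 -0.11  2.63] w 0.0011
```

```bash
S='import h;h.st()'; python3 -m handwheel '{"travel":[[0,0,0.04],[0,0,0.04]],"rot":[[0,0,0],[0,0,0]],"grip":[1,1]}' >/dev/null; python3 -c "$S"; python3 -m handwheel '{"travel":[[0,0,0.04],[0,0,0.04]],"rot":[[0,0,0],[0,0,0]],"grip":[1,1]}'>/dev/null; python3 -c "$S"
```

```text
t 7.38 clamp mm [ -6.7  -0.8 109.6] toolx yaw 68.78 z [-0. -0. -1.] F cl [-2.07  0.68  2.81] w 0.0003
t 7.62 clamp mm [ -6.7  -0.8 109.2] toolx yaw 68.78 z [-0. -0. -1.] F cl [-2.13  0.91  3.17] w 0.0007
```

```bash
S='import h;h.st()'; python3 -m handwheel '{"travel":[[0,0,0.04],[0,0,0.04]],"rot":[[0,0,0],[0,0,0]],"grip":[1,1]}' >/dev/null; python3 -c "$S"
```

```text
t 7.88 clamp mm [ -6.7  -0.8 108.8] toolx yaw 68.79 z [ 0. -0. -1.] F cl [-1.84  0.39  3.14] w 0.0002
```

```bash
S='import h;h.st()'; python3 -m handwheel '{"travel":[[0,0,0.04],[0,0,0.04]],"rot":[[0,0,0],[0,0,0]],"grip":[1,1]}' >/dev/null; python3 -c "$S"; python3 -m handwheel '{"travel":[[0,0,0.04],[0,0,0.04]],"rot":[[0,0,0],[0,0,0]],"grip":[1,1]}'>/dev/null; python3 -c "$S"
```

```text
t 8.12 clamp mm [ -6.7  -0.8 108.4] toolx yaw 68.78 z [-0. -0. -1.] F cl [-2.31 -0.44  2.68] w 0.0002
t 8.38 clamp mm [ -6.7  -0.8 108. ] toolx yaw 68.78 z [-0. -0. -1.] F cl [-2.61  0.32  2.54] w 0.0005
```

```bash
S='import h;h.st()'; python3 -m handwheel '{"travel":[[0,0,0.04],[0,0,0.04]],"rot":[[0,0,0],[0,0,0]],"grip":[1,1]}' >/dev/null; python3 -c "$S"
```

```text
t 8.62 clamp mm [ -6.7  -0.8 107.7] toolx yaw 68.78 z [-0.  0. -1.] F cl [-2.17 -0.63  3.52] w 0.0005
```

```bash
S='import h;h.st()'; python3 -m handwheel '{"travel":[[0,0,0.04],[0,0,0.04]],"rot":[[0,0,0],[0,0,0]],"grip":[1,1]}' >/dev/null; python3 -c "$S"; python3 -m handwheel '{"travel":[[0,0,0.04],[0,0,0.04]],"rot":[[0,0,0],[0,0,0]],"grip":[1,1]}'>/dev/null; python3 -c "$S"
```

```text
t 8.88 clamp mm [ -6.7  -0.8 107.5] toolx yaw 68.78 z [-0.  0. -1.] F cl [-3.23 -0.75  4.6 ] w 0.0002
t 9.12 clamp mm [ -6.7  -0.8 107.4] toolx yaw 68.78 z [-0.  0. -1.] F cl [-4.42 -0.65  7.36] w 0.0006
```

```bash
S='import h;h.st()'; python3 -m handwheel '{"travel":[[0,0,0.04],[0,0,0.04]],"rot":[[0,0,0],[0,0,0]],"grip":[1,1]}' >/dev/null; python3 -c "$S"
```

```text
t 9.38 clamp mm [ -6.7  -0.8 107.2] toolx yaw 68.78 z [-0.  0. -1.] F cl [-4.62 -1.27  7.51] w 0.0006
```

The pad met the handpiece at about z = 107.5 mm, and the force is now climbing slowly.

```bash
S='import h;h.st()'; python3 -m handwheel '{"travel":[[0,0,0.06],[0,0,0.06]],"rot":[[0,0,0],[0,0,0]],"grip":[1,1]}' >/dev/null; python3 -c "$S"; python3 -m handwheel '{"travel":[[0,0,0.04],[0,0,0.04]],"rot":[[0,0,0],[0,0,0]],"grip":[1,1]}'>/dev/null; python3 -c "$S"
```

```text
t 9.62 clamp mm [ -6.8  -0.8 107. ] toolx yaw 68.78 z [-0.  0. -1.] F cl [-5.42 -1.21  9.68] w 0.0005
t 9.88 clamp mm [ -6.8  -0.8 107. ] toolx yaw 68.78 z [-0.  0. -1.] F cl [-6.09 -1.05 12.15] w 0.0003
```

```bash
S='import h;h.st()'; python3 -m handwheel '{"travel":[[0,0,0.04],[0,0,0.04]],"rot":[[0,0,0],[0,0,0]],"grip":[1,1]}' >/dev/null; python3 -c "$S"
```

```text
t 10.12 clamp mm [ -6.8  -0.7 106.8] toolx yaw 68.79 z [-0.  0. -1.] F cl [-6.07 -2.98 12.53] w 0.0002
```

```bash
S='import h;h.st()'; python3 -m handwheel '{"travel":[[0,-0.02,0.04],[0,-0.02,0.04]],"rot":[[0,0,0],[0,0,0]],"grip":[1,1]}' >/dev/null; python3 -c "$S"; python3 -m handwheel '{"travel":[[0,0,0.03],[0,0,0.03]],"rot":[[0,0,0],[0,0,0]],"grip":[1,1]}'>/dev/null; python3 -c "$S"
```

```text
t 10.38 clamp mm [ -6.9  -0.7 106.7] toolx yaw 68.79 z [ 0.  0. -1.] F cl [-7.35 -2.63 13.8 ] w 0.0002
t 10.62 clamp mm [ -6.9  -0.7 106.6] toolx yaw 68.79 z [ 0.  0. -1.] F cl [-7.34 -3.05 15.23] w 0.0002
```

```bash
S='import h;h.st()'; python3 -m handwheel '{"travel":[[0,0,0.03],[0,0,0.03],[0,0,0.03]],"rot":[[0,0,0],[0,0,0],[0,0,0]],"grip":[1,1,1]}' >/dev/null; python3 -c "$S"; python3 -m handwheel '{"travel":[[0,0,0.0],[0,0,-0.3],[0,0,-4],[0,0,-8],[0,0,-11],[0,0,-11],[0,0,-11]],"rot":[[0,0,0],[0,0,0],[0,0,0],[0,0,0],[0,0,0],[0,0,0],[0,0,0]],"grip":[1,1,1,1,0.45,0.45,0.45]}'>/dev/null; python3 -c "
from h import *
st()
snap('wrist','w5'); snap('side','s7')
im=cv2.imread('pics/w5.png'); cv2.imwrite('pics/w5z.png',cv2.resize(im[0:230,100:400],None,fx=2.6,fy=2.6,interpolation=cv2.INTER_CUBIC))
im=cv2.imread('pics/s7.png'); cv2.imwrite('pics/s7z.png',cv2.resize(im[120:220,220:320],None,fx=6,fy=6,interpolation=cv2.INTER_CUBIC)[:600])
"
```

```text
t 11.0 clamp mm [ -6.9  -0.7 106.6] toolx yaw 68.79 z [ 0.  0. -1.] F cl [-8.07 -1.77 16.67] w 0.0007
t 11.88 clamp mm [ -7.4  -1.3 212.3] toolx yaw 68.78 z [-0.002 -0.    -1.   ] F cl [ 0.41 -0.56 -1.43] w 0.0284
```

View pics/w5.png

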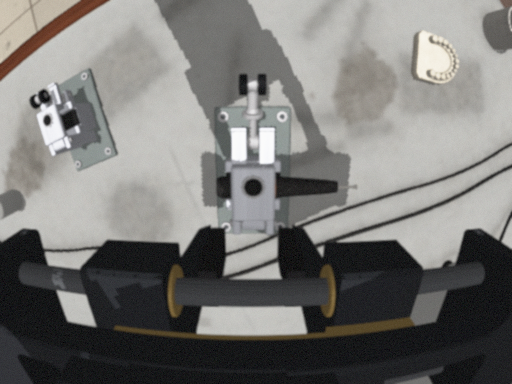

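View pics/s7z.png

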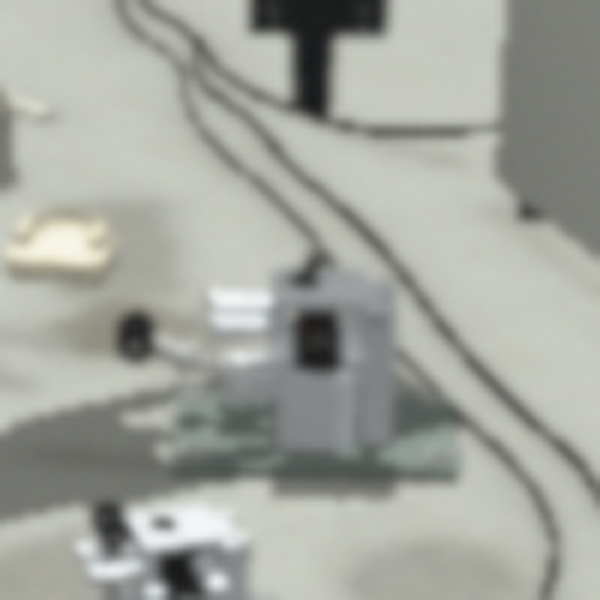

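The cap is shut: the stud is at (253,186), the slot is at x≈253 and the grip is at (253,86) in the wrist view. Next I triangulate the grip, stud and slot.

```bash
python3 - <<'E'
from h import *
rs=[];
for f,(x0,y0,x1,y1) in dict(w1=(215,22,255,58),w3=(225,60,285,140),w4=(222,92,285,142),w5=(232,66,275,104)).items():
    d=dict(np.load(f"pics/{f}.npz")); im=cv2.imread(f"pics/{f}.png")[y0:y1,x0:x1]
    m=(im.max(2)<45).astype(np.uint8); n,l,s,c=cv2.connectedComponentsWithStats(m)
    idx=[i for i in range(1,n) if s[i,4]>25]; print(f,[(np.round(c[i]+[x0,y0],1),s[i,4]) for i in idx])
    if len(idx)==2:
        u=(c[idx[0]]+c[idx[1]])/2+[x0,y0]; rs.append(ray(d,*u,"wrist"))
p,e=tri(*rs); print("grip",p,cl(p),e); q=cl(p); print("lean",np.arctan2(-q[0]-42,q[2]-42),"r",np.hypot(q[0]+42,q[2]-42))
s=dict(np.load("pics/s7.npz")); o=ray(s,136/6+220-.4,335/6+120-.4,"side"); p2,e2=tri(*rs,o);print("with side",cl(p2),e2)
d=dict(np.load("pics/w5.npz"))
print("stud",cl(onplane(d,253.5,186.5,"wrist",.1075)),"slot",cl(onplane(d,252.8,130,"wrist",.084)))
E
python3 -c "
import cv2
im=cv2.imread('pics/w5.png')[60:240,200:310]; cv2.imwrite('pics/w5z.png',cv2.resize(im,None,fx=3.3,fy=3.3,interpolation=cv2.INTER_CUBIC))"
```

```text
w1 [(array([225.1,  40. ]), np.int32(130)), (array([242.8,  39.9]), np.int32(115))]
w3 [(array([240. ,  76.7]), np.int32(222)), (array([263.8,  76.5]), np.int32(217))]
w4 [(array([238. , 116.7]), np.int32(303)), (array([266.9, 117.3]), np.int32(299))]
w5 [(array([242.7,  84. ]), np.int32(122)), (array([261.7,  84.1]), np.int32(105))]
grip [0.52562653 0.12317782 0.06752071] [-101.4   -0.2   67.5] [np.float64(0.0002848120938094345), np.float64(0.00012065965373758303), np.float64(0.00024509973346311157), np.float64(5.591403090433059e-05)]
lean 1.1652951560636116 r 64.64216889925648
with side [-102.    -0.2   66.5] [np.float64(0.0005568392244143224), np.float64(0.0006798918683124176), np.float64(0.0006685798872454703), np.float64(0.0005389415240779482), np.float64(0.0022766209963100293)]
stud [-10.1   0.6 107.5] slot [-57.6   0.2  84. ]
```

View pics/w5z.png

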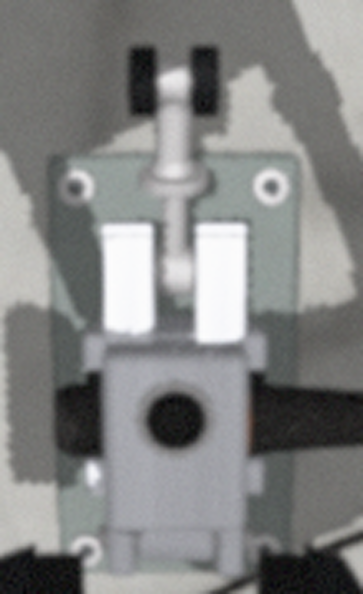

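The grip triangulates to clamp (-101.4, -0.2, 67.5), which puts the bolt's lean at 1.165 rad and the radius at 64.6 mm, as expected. I'm moving above it.

```bash
python3 -m handwheel '{"travel":[[0,-4,2],[0.1,-8,6],[0.1,-9.4,9.5],[0.1,-9.4,9.5],[0.1,-9.4,9.5]],"rot":[[0,0,0],[0,0,0],[0,0,0],[0,0,0],[0,0,0]],"grip":[0.45,0.45,0.45,0.45,0.45]}' 25; python3 -c "
from h import *
st()
snap('wrist','w6')"
```

```text
time_s: 12.6
position: [0.5274, 0.1236, 0.1196]
orientation: [0.0, 0.825, 0.565, 0.0]
contact_force: [0.1, 0.2, 1.2]
width: 0.0483
t 12.6 clamp mm [-99.9   0.8 119.6] toolx yaw 68.78 z [ 0.001 -0.    -1.   ] F cl [0.   0.21 1.22] w 0.0483
```

View pics/w6.png

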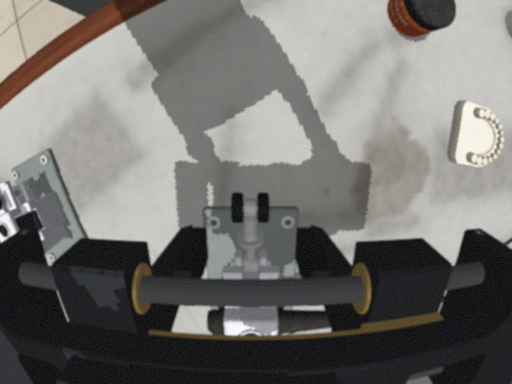

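The grip is centred between the fingers at (250,207). I'm descending and closing.

```bash
python3 -m handwheel '{"travel":[[-0.05,-0.15,3],[-0.05,-0.15,6],[-0.05,-0.15,7.1],[-0.05,-0.15,7.1],[-0.05,-0.15,7.1],[-0.05,-0.15,7.1]],"rot":[[0,0,0],[0,0,0],[0,0,0],[0,0,0],[0,0,0],[0,0,0]],"grip":[0.45,0.45,0.45,0.45,0.6,0.6]}' 25; python3 -c "import h;h.st()"; python3 -m handwheel '{"travel":[[0,0,0],[0,0,0],[0,0,0],[0,0,0]],"rot":[[0,0,0],[0,0,0],[0,0,0],[0,0,0]],"grip":[0.75,0.85,1,1]}' 25; python3 -c "
from h import *
st()
snap('wrist','w7')"
```

```text
time_s: 13.4
position: [0.526, 0.1239, 0.0495]
orientation: [0.001, 0.825, 0.565, 0.001]
contact_force: [-0.4, -0.3, 0.5]
width: 0.0352
t 13.4 clamp mm [-101.3    0.7   49.5] toolx yaw 68.78 z [ 0.002  0.    -1.   ] F cl [-0.28 -0.45  0.54] w 0.0352
time_s: 13.9
position: [0.5249, 0.1237, 0.0482]
orientation: [0.0, 0.825, 0.565, 0.0]
contact_force: [0.2, -0.5, -0.2]
width: 0.0261
t 13.9 clamp mm [-1.022e+02  1.000e-01  4.820e+01] toolx yaw 68.78 z [ 0.  0. -1.] F cl [ 0.35 -0.44 -0.21] w 0.0261
```

View pics/w7.png

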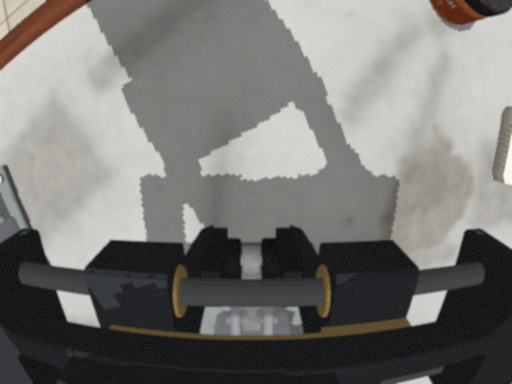

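It is gripped at 26 mm. Now I draw the knob out along the bolt.

```bash
python3 -m handwheel '{"travel":[[0,-0.5,-0.22],[0,-1,-0.43],[0,-1.5,-0.65],[0,-2,-0.87],[0,-2,-0.87]],"rot":[[0,0,0],[0,0,0],[0,0,0],[0,0,0],[0,0,0]],"grip":[1,1,1,1,1]}'; python3 -c "import h;h.st()"; python3 -m handwheel '{"travel":[[0,-0.25,-0.11],[0,-0.5,-0.22],[0,-0.5,-0.22]],"rot":[[0,0,0],[0,0,0],[0,0,0]],"grip":[1,1,1]}'; python3 -c "
from h import *
st()"
```

```text
time_s: 14.58
position: [0.5063, 0.131, 0.0571]
orientation: [0.0, 0.825, 0.565, 0.0]
contact_force: [4.9, -2.1, -2.6]
width: 0.0256
t 14.57 clamp mm [-122.2    0.2   57.1] toolx yaw 68.81 z [ 0.001 -0.    -1.   ] F cl [ 5.29 -0.2  -2.58] w 0.0256
time_s: 14.95
position: [0.5018, 0.1326, 0.0592]
orientation: [0.0, 0.825, 0.565, 0.0]
contact_force: [4.5, -2.4, -3.5]
width: 0.0261
t 14.95 clamp mm [-127.     0.2   59.2] toolx yaw 68.8 z [ 0.001 -0.    -1.   ] F cl [ 5.08 -0.67 -3.52] w 0.0261
```

The spring force of about 6.2 N and the measured draw of about 27 mm agree. I'm swinging along the arc.

```bash
python3 -m handwheel '{"travel":[[0,0.33,-0.68],[0,0.68,-1.32],[0,1.22,-2.06],[0,1.82,-2.75],[0,2.48,-3.37],[0,3.21,-3.93],[0,4.0,-4.4],[0,4.82,-4.81],[0,4.82,-4.81]],"rot":[[0,0,0],[0,0,0],[0,0,0],[0,0,0],[0,0,0],[0,0,0],[0,0,0],[0,0,0],[0,0,0]],"grip":[1,1,1,1,1,1,1,1,1]}'; python3 -c "
from h import *
st()
snap('wrist','w8');snap('side','s8')
im=cv2.imread('pics/s8.png'); cv2.imwrite('pics/s8z.png',cv2.resize(im[120:220,220:320],None,fx=6,fy=6,interpolation=cv2.INTER_CUBIC)[:600])"
```

```text
time_s: 16.08
position: [0.5471, 0.115, 0.1073]
orientation: [0.0, 0.825, 0.565, 0.0]
contact_force: [3.1, -1.0, -5.6]
width: 0.0259
t 16.07 clamp mm [-7.840e+01 -1.000e-01  1.073e+02] toolx yaw 68.76 z [ 0. -0. -1.] F cl [ 3.25  0.18 -5.63] w 0.0259
```

View pics/s8z.png

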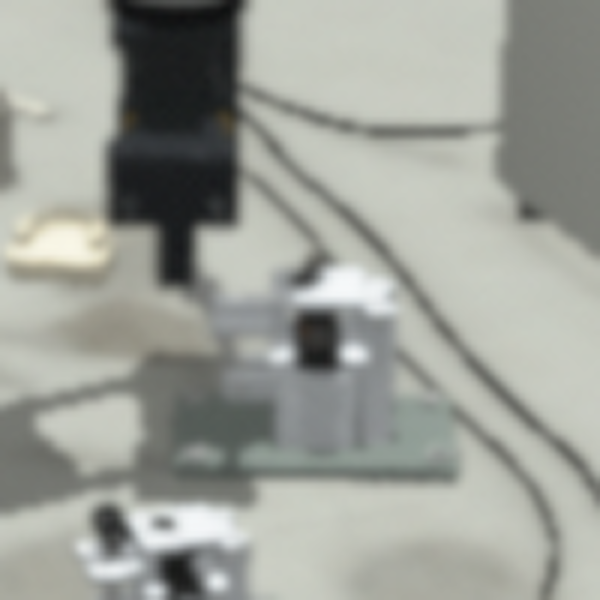

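```bash
python3 -m handwheel '{"travel":[[0,0.65,-0.24],[0,1.3,-0.44],[0,1.75,-0.54],[0,2.19,-0.62],[0,2.19,-0.62]],"rot":[[0,0,0],[0,0,0],[0,0,0],[0,0,0],[0,0,0]],"grip":[1,1,1,1,1]}' >/dev/null; python3 -c "import h;h.st()"; python3 -m handwheel '{"travel":[[0,0.4,-0.05],[0,0.8,-0.09],[0,0.8,-0.09]],"rot":[[0,0,0],[0,0,0],[0,0,0]],"grip":[1,1,1]}' >/dev/null; python3 -c "
from h import *
st()
snap('wrist','w9');snap('side','s9')
im=cv2.imread('pics/s9.png'); cv2.imwrite('pics/s9z.png',cv2.resize(im[120:220,220:320],None,fx=6,fy=6,interpolation=cv2.INTER_CUBIC)[:600])"
```

```text
t 16.8 clamp mm [-5.680e+01 -1.000e-01  1.133e+02] toolx yaw 68.77 z [ 0. -0. -1.] F cl [ 0.96  1.37 -7.24] w 0.0253
t 17.18 clamp mm [-4.890e+01 -1.000e-01  1.142e+02] toolx yaw 68.78 z [ 0. -0. -1.] F cl [ 0.59  1.3  -6.26] w 0.0256
```

View pics/s9z.png

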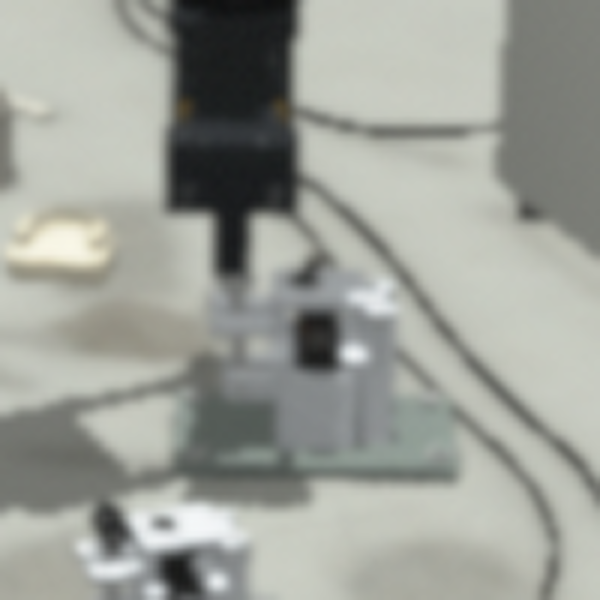

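The bolt passes into the slot with no jam. I'll go on to the end stop.

```bash
python3 -m handwheel '{"travel":[[0,0.3,-0.01],[0,0.55,-0.01],[0,0.55,-0.01]],"rot":[[0,0,0],[0,0,0],[0,0,0]],"grip":[1,1,1]}' >/dev/null; python3 -c "import h;h.st()"; python3 -m handwheel '{"travel":[[0,0.15,0],[0,0.15,0]],"rot":[[0,0,0],[0,0,0]],"grip":[1,1]}' >/dev/null; python3 -c "import h;h.st()"
```

```text
t 17.65 clamp mm [-43.6  -0.2 114.2] toolx yaw 68.78 z [-0. -0. -1.] F cl [-0.06  2.39 -7.4 ] w 0.0257
t 17.9 clamp mm [-42.5  -0.2 114.1] toolx yaw 68.78 z [-0.001  0.    -1.   ] F cl [-1.04  0.79 -6.73] w 0.0254
```

```bash
python3 -m handwheel '{"travel":[[0,0.12,0],[0,0.12,0]],"rot":[[0,0,0],[0,0,0]],"grip":[1,1]}' >/dev/null; python3 -c "import h;h.st()"
```

```text
t 18.15 clamp mm [-42.1  -0.3 113.8] toolx yaw 68.78 z [-0.002  0.    -1.   ] F cl [-3.41  2.74 -6.37] w 0.0257
```

It is at the end stop: Fx rises to -3.4 N. I'm lowering the collar onto the ear.

```bash
python3 -m handwheel '{"travel":[[0,0,0.3],[0,0,0.6],[0,0,0.9],[0,0,1.2],[0,0,1.2]],"rot":[[0,0,0],[0,0,0],[0,0,0],[0,0,0],[0,0,0]],"grip":[1,1,1,1,1]}' >/dev/null; python3 -c "import h;h.st()"; python3 -m handwheel '{"travel":[[0,0,0.15],[0,0,0.15]],"rot":[[0,0,0],[0,0,0]],"grip":[1,1]}' >/dev/null; python3 -c "import h;h.st()";  python3 -m handwheel '{"travel":[[0,0,0.12],[0,0,0.12]],"rot":[[0,0,0],[0,0,0]],"grip":[1,1]}' >/dev/null; python3 -c "import h;h.st()"
```

```text
t 18.77 clamp mm [-42.   -0.2 101.9] toolx yaw 68.78 z [-0.002  0.    -1.   ] F cl [-4.63  1.47 -4.91] w 0.0261
t 19.02 clamp mm [-42.   -0.2 100.7] toolx yaw 68.78 z [-0.002  0.    -1.   ] F cl [-5.44  2.16 -4.25] w 0.0251
t 19.27 clamp mm [-4.190e+01 -1.000e-01  1.003e+02] toolx yaw 68.78 z [-0.002  0.    -1.   ] F cl [-6.87  0.95 -0.37] w 0.0255
```

The collar has landed: the tool's pull has gone to the ear. I'll relax the side preload, open and look.

```bash
python3 -m handwheel '{"travel":[[0,-0.15,0],[0,-0.2,0],[0,-0.2,0],[0,-0.2,0],[0,-0.2,0]],"rot":[[0,0,0],[0,0,0],[0,0,0],[0,0,0],[0,0,0]],"grip":[1,1,0.65,0.5,0.5]}' >/dev/null; python3 -c "import h;h.st()"; python3 -m handwheel '{"travel":[[0,0,-3],[0,0,-7],[0,2,-11],[0,4.5,-12],[0,4.5,-12],[0,4.5,-12]],"rot":[[0,0,0],[0,0,0],[0,0,0],[0,0,0],[0,0,0],[0,0,0]],"grip":[0.5,0.5,0.5,0.5,0.5,0.5]}' >/dev/null; python3 -c "
from h import *
st()
snap('wrist','w10');snap('side','s10')
im=cv2.imread('pics/s10.png'); cv2.imwrite('pics/s10z.png',cv2.resize(im[120:220,220:320],None,fx=6,fy=6,interpolation=cv2.INTER_CUBIC)[:600])
im=cv2.imread('pics/w10.png')[60:240,190:320]; cv2.imwrite('pics/w10z.png',cv2.resize(im,None,fx=3.3,fy=3.3,interpolation=cv2.INTER_CUBIC))"
```

```text
t 19.9 clamp mm [-4.220e+01 -1.000e-01  1.003e+02] toolx yaw 68.77 z [ 0.002 -0.    -1.   ] F cl [-0.22  0.26  0.06] w 0.0439
t 20.65 clamp mm [  0.9  -0.7 218.4] toolx yaw 68.77 z [-0.002 -0.    -1.   ] F cl [-0.86 -0.1  -0.88] w 0.0443
```

View pics/s10z.png

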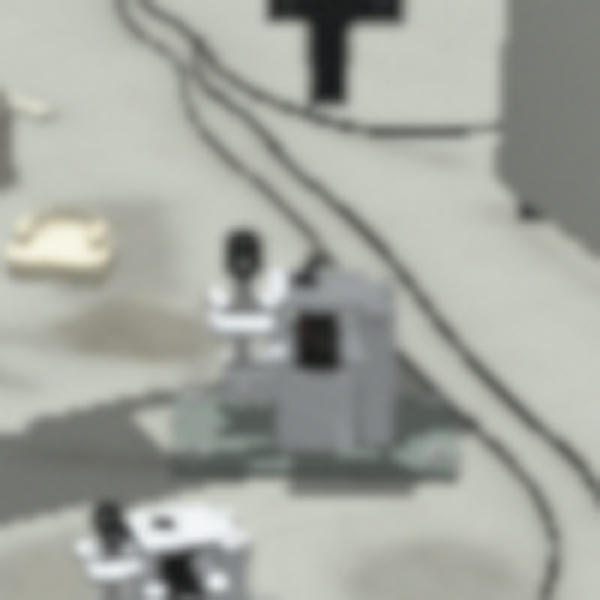

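View pics/w10z.png

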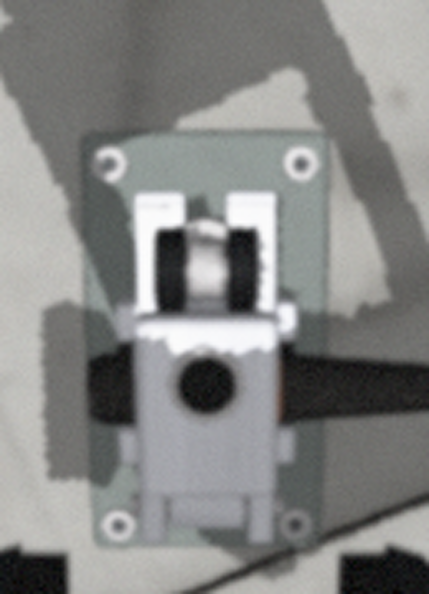

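```bash
python3 - <<'E'
from h import *
d=dict(np.load("pics/w10.npz")); s=dict(np.load("pics/s10.npz"))
im=cv2.imread("pics/w10.png")[120:160,230:275]; m=(im.max(2)<50).astype(np.uint8)
n,l,st_,c=cv2.connectedComponentsWithStats(m); idx=[i for i in range(1,n) if st_[i,4]>40]; print([(c[i]+[230,120],st_[i]) for i in idx])
u=(c[idx[0]]+c[idx[1]])/2+[230,120]
for r in ([ray(d,*u,"wrist"),ray(s,243/6+220-.4,254/6+120-.4,"side")],):
    p,e=tri(*r); print("grip",cl(p),e)
print("grip at z=.119:",cl(onplane(d,*u,"wrist",.119)), "stud",cl(onplane(d,207/3.3+190-.4,385/3.3+60-.4,"wrist",.107)))
print(robot.sense()["contact_force"])
E
```

```text
[(array([241.31578947, 141.44444444]), array([  8,  10,   8,  24, 171], dtype=int32)), (array([262.89156627, 141.43975904]), array([ 29,  10,   8,  24, 166], dtype=int32))]
grip [-43.6  -0.  117.2] [np.float64(0.0016314310864927013), np.float64(0.0016314310864925887)]
grip at z=.119: [-42.2   0.  119. ] stud [ -9.6   0.2 107. ]
[-0.12068764 -0.24705606  0.03553788]
```

Grip and stud are 33 mm apart (34 expected), and the grip sits at z≈118–119 mm, so the bolt is upright and the collar is down. The robot is clear of everything, so I'm handing in.

```bash
python3 -c "
from bench import robot
print(robot.job_done()); print(robot.sense()['time_s'])"
```

```text
the job is handed in; nothing more can be done
None
the job is handed in; nothing more can be done
```

The clamp is shut over the handpiece with the swing bolt latched, and I handed the job in after about 21 s of the 69 s. No verdict was reported.

**What I did**
- **Cap:** I swung it shut with the closed fingers on the ear. Pressing down on the stud, I felt the pad meet the handpiece at about 107.5 mm over the bench. The press went up to about 15 N, with a last reading of 16.7 N. Allowing for hinge friction and drag, I estimate about 9–10 N on the handpiece.
- **Bolt:** I pinched the cross grip and drew the knob out about 27 mm, where it pulled at about 6 N. I then swung the bolt upright to its stop, lowered the collar until the ear took the load, and let go.

**Last checks**
- **Bolt position:** the pictures show the bolt upright in the slot. The grip is 33 mm from the stud along the clamp, against 34 mm nominal. It stands at about 117–119 mm high, which fits the collar resting on the ear. The side and wrist views of the grip missed each other by about 3 mm.
- **Contact:** the force on the tool was near zero, so the robot touches nothing.
- **Surroundings:** I saw no sign that the handpiece or the things near by had moved, but I did not measure them at the end.
- **Final pad force:** I could not measure the force left on the handpiece. From the knob's spring I estimate about 6 N.

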